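# Unlatch the cobalt tile cassette and hold it up

### The job

Two tile cassettes are latched in docks on the counter. Take the one with the cobalt blue squares: gently pinch its two orange side catches together (never pressing on either with more than 35 N), lift it straight out of its dock, and finish still holding it by the pinched catches, level and steady, with its underside a good hand's breadth (10 to 15 cm) above the counter. Do not put it down or let go, do not tip it on the way, and leave the star cassette, the mallet, the spacer block and the loose star tile where they are.

Things in the scene. Friction and masses are not known exactly. Their poses are not given: they have to be found in the camera images.
- cassette: Loose grey carrier 110 (its x) x 41 (y) x 56 mm, 0.27 to 0.5 kg, balanced, with three stacks of cobalt blue squares (31 x 34 mm) fixed in it. Origin: centre of underside, z up, 8 mm above the counter while docked. An orange catch stands at mid length of each long side, 64 mm over both at rest, 50 mm pinched. Noses low on them sit under the dock's lips: it lifts only with both pressed in. 1.5 mm play.
- catch_left: Orange catch on the cassette's +y side. Finger pad 26 mm long by 30 mm high, 35 to 65 mm above the underside. Origin: middle of its outer face, at rest 32 mm to +y of the cassette's centre and 50 mm above the underside. Slides in (to -y) 7 mm to a stop on a spring, 2 N to start, 6.3 N fully in; frees the lip at 3.5 mm. A 15 to 20 N friction grip on the pads carries the cassette. Cracks over 35 N.
- catch_right: The same catch on the cassette's -y side, origin at 32 mm to -y, sliding in towards +y.
- dock: Fixed aluminium dock of the cobalt cassette, 130 by 92 mm, origin at the centre of its underside on the counter, axes as the docked cassette. Floor 8 mm thick; two yellow lips, 44 mm long at mid length, reach in to 34 mm from the centre line, tops 27 mm above the counter; end stops to 24 mm, side guides to 20 mm.
- star_cassette: The other cassette, alike in size and catches but carrying ivory white eight-point stars, latched in a like dock of its own. Bystander. Origin at the centre of its underside. Its top is 73 mm above the counter.
- mallet: Rubber mallet lying on the counter, bystander: black head 52 by 90 by 52 mm, wooden handle 200 mm along its -x. Origin under the head's centre.
- spacer: White plastic spacer block 50 by 50 by 22 mm, bystander, origin at the centre of its underside.
- star_tile: Loose ivory eight-point star tile, 68 mm across, 11 mm thick, bystander, origin at the centre of its underside.
Not all that is in view belongs to the job. What is shaped like the dock but purple is not meant. What is shaped like the cassette but red is not meant.

How it is judged:
On the way, in this order (a step that is already met when the one before it is completed fails the run):
1. both catches of the cobalt cassette are pinched in while it still sits in its dock (y of catch_left in the frame of cassette below 0.0285 m and y of catch_right in the frame of cassette above -0.0285 m and height (world z) of cassette below 0.02 m), for 0.1 s.
2. the cobalt cassette is lifted free of its dock, level (height (world z) of cassette above 0.09 m and angle between cassette's own z axis and vertical below 0.25 rad and contact force between cassette and dock below 0.2 N), for 0.3 s.
At the end, for the whole second after the job is handed in: Cobalt cassette held in the fingers by both catches (each 3.5 mm in or more, over 1 N), underside over 90 mm above the counter, tilt under 0.25 rad, under 5 cm/s, touching no dock, star cassette or mallet; star cassette, mallet, spacer and star tile within 20 mm of their starts (all of step 2 and y of catch_left in the frame of cassette below 0.0285 m and y of catch_right in the frame of cassette above -0.0285 m and contact force between the fingers and catch_left above 1 N and contact force between the fingers and catch_right above 1 N and contact force between cassette and star_cassette below 0.2 N and contact force between cassette and mallet below 0.2 N and linear speed of cassette below 0.05 m/s and distance of each of star_cassette, mallet, spacer, star_tile from where it was at the start of the episode below 0.02 m); the arm keeps its last pose, push and grip.
It fails at once if a catch was pressed with more than 35 N (contact force between the fingers and catch_left above 35 N or contact force between the fingers and catch_right above 35 N).
It fails at once if the cobalt cassette was tipped by more than 0.4 rad (angle between cassette's own z axis and vertical above 0.4 rad).
It fails at once if a bystander was pushed or lifted by more than 20 mm (distance of any of star_cassette, mallet, spacer, star_tile from where it was at the start of the episode above 0.02 m).
It also fails if it takes over 38 s, if anything falls off the work surface, if the arm or the gripper's body presses on something with over 40 N, if the wrist force passes 120 N, or if a joint passes its speed limit or range.

### The arm

A 7-joint arm with a two-finger parallel gripper is mounted at the origin on the work surface. World frame = base frame: x ahead of the robot, y to its left, z up, the work surface at z = 0. Lengths are in m, angles in rad, forces in N, time in s.
With the tool pointing down it reaches from about 0.4 to 0.9 m from the base axis. Payload 5.5 kg.
Tool frame: the origin (TCP) lies midway between the tips of the shut fingers; the grasp point (between the pads) lies 19 mm behind it (manip.grip_depth is the distance from the TCP to the grasp point, in m); z points along the fingers, x is the direction in which the jaws open and shut, and the axes are right-handed (so a half turn about z gives the same grasp; the last joint's range is limited). The gripper opens to 92 mm and grips with 3 to 60 N. Pads are 19 mm wide; open, the fingers measure 130 mm over their backs; the gripper's body (75 mm by 190 mm) begins 47 mm behind the grasp point.
Start: joints at [1.434, 0.501, -0.427, 1.55, 0.221, 1.138, -0.21], TCP at [0.253, -0.599, 0.227] pointing down, gripper open.
Joint ranges: [-2.88, 2.88], [-0.31, 2.03], [-1.54, 1.56], [0.2, 2.42], [-1.41, 4.55], [0.19, 2.02], [-2.57, 2.57]. Speed limits (rad/s): [2.57, 2.57, 3.14, 3.14, 3.14, 3.14, 3.14].

### API

Orientations are given as a unit quaternion [x, y, z, w].
In Python, from bench import manip, effector, viewer gives the robot as it stands. Calls block until the motion is done:
- manip.move_pose(position, orientation): joint-space move of the TCP to a pose.
- manip.servo_line(position, ori=None, vel=0.15): straight line of the TCP; ori=None keeps the orientation; vel is the mean speed in m/s.
- manip.movej(angles): joint-space move.
- effector.open_jaws() and effector.close(f_grip=None): open the fingers fully, or close them until they stop; f_grip is the grip in N (None keeps the last).
- manip.sleep(seconds).
- manip.solve_ik(position, orientation): joint angles nearest the present ones, or None.
- viewer.get_image(name): name is "side" or "top"; returns the picture (384x512x3 uint8, red, green, blue); there is no depth.
- viewer.get_calibration(name): a dict with "vfov" (degrees; the focal length in pixels is half the picture's height over the tangent of half this angle, whatever the lens; pixels are square), "cx", "cy" (the principal point, pixels), "eye" and "attitude" of the camera in the world. Camera axes: x right, y down, z forward; pixel columns grow to the right and rows downward; lengths in m; the calibration is good to about 2 mm. A picture is of the moment at which its call begins. get_calibration takes no time and is no camera call.
A pose or a line that the arm cannot do raises manip.PlanningError and nothing moves.
- manip.hand_in(): hands the job in, once; it reports no verdict.
Readings, each from a call of its own:
- manip.current_clock(): time.
- manip.current_q(): joint angles.
- manip.current_joint_velocities(): joint speeds.
- manip.current_tau(): joint torques, N m.
- manip.current_tool_pos(): TCP position.
- manip.current_tcp_rot(): TCP orientation.
- manip.current_force(): force on the tool from outside, world axes, zero at the start.
- manip.current_wrist_torque(): the same for the moment, N m.
- manip.current_finger_gap(): finger opening in m.
Only numpy, scipy, OpenCV 4.12 (cv2) and the standard library are available. Lean on these libraries where they do the work, as an engineer would, in place of code of your own. Each camera call takes 0.05 s, during which the arm holds its last target. There are 200 camera calls.

## Working session

There is one attempt and no reset: what is moved stays moved. The work goes in short steps, each a Python script; the robot and the scene stay as the last script left them, time stands still between calls to the robot, and variables do not carry over. Pictures are saved under pics/ and viewed, about 8 in all and at most 12, crops included, and the job is handed in when it is done.

```bash
ls; mkdir -p pics; python3 - <<'E'
from bench import manip, effector, viewer
import cv2
for n in("top","side"):
    cv2.imwrite(f"pics/{n}0.png",cv2.cvtColor(viewer.get_image(n),cv2.COLOR_RGB2BGR)); print(n,viewer.get_calibration(n))
print(manip.current_clock(),manip.current_tool_pos(),manip.current_tcp_rot(),manip.current_finger_gap(),manip.grip_depth)
E
```

```text
pics
top {'vfov': 46.86540008900208, 'cx': 252.93823224602036, 'cy': 178.8321908095409, 'eye': array([ 0.33753031, -0.05359894,  1.35774996]), 'attitude': array([-0.70421967,  0.70466346, -0.06342319,  0.05917399])}
side {'vfov': 47.98371411804327, 'cx': 254.41357254434809, 'cy': 198.20040953292147, 'eye': array([0.31339292, 0.80872078, 0.94047866]), 'attitude': array([-0.11954099,  0.91439462, -0.38341637,  0.05083622])}
0.1 [ 0.25273032 -0.59819713  0.22579083] [ 8.33452560e-01 -5.52590351e-01 -7.01839139e-04 -4.91961886e-04] 0.09192058975578005 0.0188
```

View pics/top0.png

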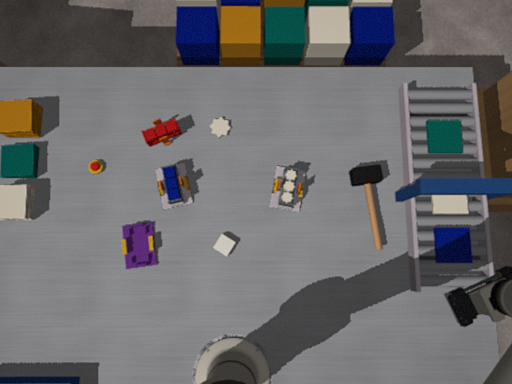

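View pics/side0.png

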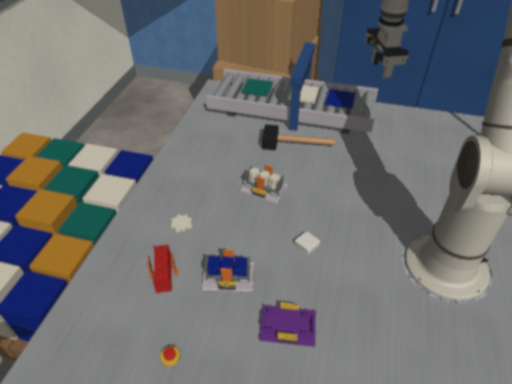

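Top view: the cobalt cassette is at about (173,185), the star cassette at (289,187), the spacer at (225,244) and the mallet at (367,177). The purple and red decoys are at (140,245) and (161,131). In the side view the cobalt cassette is at about (228,268).

```bash
cat > h.py <<'E'
import numpy as np, cv2
from bench import manip, effector, viewer
from scipy.spatial.transform import Rotation as R
def ray(n,uv):
    c=viewer.get_calibration(n); f=192/np.tan(np.radians(c['vfov'])/2)
    d=R.from_quat(c['attitude']).apply([(uv[0]-c['cx'])/f,(uv[1]-c['cy'])/f,1]); return np.array(c['eye']),d
def plane(n,uv,z):
    e,d=ray(n,uv); return e+d*(z-e[2])/d[2]
def proj(n,p):
    c=viewer.get_calibration(n); f=192/np.tan(np.radians(c['vfov'])/2)
    q=R.from_quat(c['attitude']).inv().apply(np.array(p)-c['eye']); return q[0]/q[2]*f+c['cx'],q[1]/q[2]*f+c['cy']
def tri(a,b):
    (e1,d1),(e2,d2)=ray("top",a),ray("side",b); d1/=np.linalg.norm(d1);d2/=np.linalg.norm(d2)
    s=np.linalg.lstsq(np.c_[d1,-d2],e2-e1,rcond=None)[0]
    p,q=e1+s[0]*d1,e2+s[1]*d2; return (p+q)/2,np.linalg.norm(p-q)
def blobs(im,box,col):
    x0,x1,y0,y1=box; hsv=cv2.cvtColor(im,cv2.COLOR_RGB2HSV)
    lo,hi={'blue':((108,140,40),(130,255,255)),'orange':((5,140,70),(18,255,255)),'yellow':((18,120,80),(32,255,255))}[col]
    m=cv2.inRange(hsv,lo,hi); k=np.zeros_like(m);k[y0:y1,x0:x1]=m[y0:y1,x0:x1]
    cs=cv2.findContours(k,cv2.RETR_EXTERNAL,cv2.CHAIN_APPROX_NONE)[0]
    n,l,s,c=cv2.connectedComponentsWithStats(k)
    return [(s[i,4],c[i],s[i,:4],cv2.minAreaRect(np.argwhere(l==i)[:,::-1].astype(np.float32))) for i in range(1,n) if s[i,4]>4]
E
python3 - <<'E'
from h import *
B={"top":(145,205,150,220),"side":(190,265,235,300)}
for n in B:
    im=viewer.get_image(n); x0,x1,y0,y1=B[n]
    for c in('blue','orange','yellow'):
        for b in blobs(im,B[n],c): print(n,c,b[0],b[1].round(2),b[2],np.round(b[3][0],1),np.round(b[3][1],1),round(b[3][2],1), plane(n,b[1],{'blue':.064,'orange':.073,'yellow':.027}[c]).round(4))
    z=cv2.resize(im[y0:y1,x0:x1],None,fx=6,fy=6,interpolation=cv2.INTER_CUBIC)
    h=z if n=="top" else h
    if n=="side":
        H=max(h.shape[0],z.shape[0]); o=np.zeros((H,h.shape[1]+z.shape[1],3),np.uint8); o[:h.shape[0],:h.shape[1]]=h;o[:z.shape[0],h.shape[1]:]=z
        cv2.imwrite("pics/c1.png",o[...,::-1]); print(o.shape)
print(proj("top",[0,0,0]),proj("top",manip.current_tool_pos()),proj("side",manip.current_tool_pos()))
E
```

```text
top blue 396 [171.21 182.78] [163 166  18  34] [171.2 182.7] [32.5 12.6] 76.0 [0.5526 0.1802 0.064 ]
top orange 33 [181.03 181.18] [179 176   6  10] [181.  180.6] [9.8 4.1] 78.7 [0.5558 0.1499 0.073 ]
top orange 31 [160.74 185.81] [158 181   7  10] [161.  185.6] [9.9 4.1] 76.0 [0.5421 0.2089 0.073 ]
top yellow 46 [185.11 181.93] [183 175   6  14] [185.  181.6] [13.3  3.8] 74.1 [0.5613 0.1447 0.027 ]
top yellow 20 [160.55 191.15] [159 187   4   8] [160.5 190.5] [7. 3.] 90.0 [0.533  0.2183 0.027 ]
side blue 563 [227.09 265.09] [208 257  39  19] [227. 266.] [18. 38.] 90.0 [0.5489 0.1955 0.064 ]
side orange 56 [227.52 252.52] [223 250  10   6] [227.5 252.5] [5. 9.] 90.0 [0.5573 0.1639 0.073 ]
side orange 119 [225.89 274.72] [221 269  11  13] [226. 275.] [10. 12.] 0.0 [0.5406 0.23   0.073 ]
side yellow 81 [226.25 283.27] [218 281  17   6] [226.  283.5] [ 5. 16.] 90.0 [0.5439 0.2239 0.027 ]
(420, 810, 3)
(np.float64(231.7133529930151), np.float64(375.25806247825676)) (np.float64(469.0030068347129), np.float64(290.80030529493297)) (np.float64(379.171394984734), np.float64(70.27437120003684))
```

View pics/c1.png

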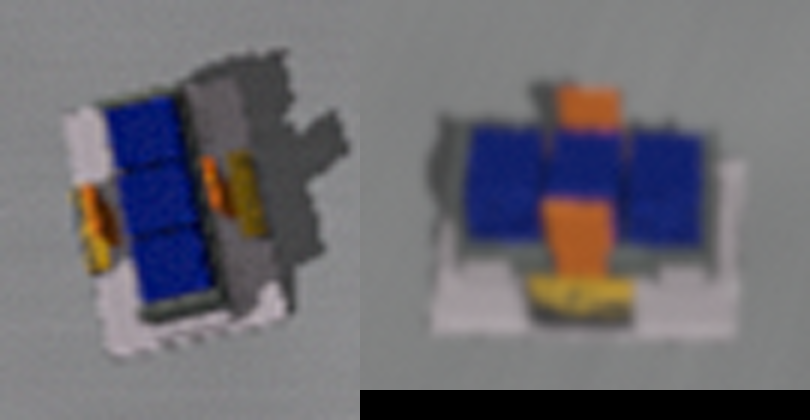

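```bash
cat > est.py <<'E'
from h import *
def est(imt,ims,bt=(145,205,150,220),bs=(190,265,235,300)):
    out={}
    for n,im,b in(("top",imt,bt),("side",ims,bs)):
        hsv=cv2.cvtColor(im,cv2.COLOR_RGB2HSV); m=cv2.inRange(hsv,(108,140,40),(130,255,255))
        k=np.zeros_like(m); k[b[2]:b[3],b[0]:b[1]]=m[b[2]:b[3],b[0]:b[1]]
        k=cv2.morphologyEx(k,cv2.MORPH_CLOSE,np.ones((3,3)))
        out[n]=k
    return out
if __name__=="__main__":
    o=est(viewer.get_image("top"),viewer.get_image("side"))
    for n in o:
      for z in(.064,.07):
        P=np.array([plane(n,(u,v),z)[:2] for v,u in np.argwhere(o[n])]); r=cv2.minAreaRect(P.astype(np.float32)*1000)
        C=np.cov(P.T); w,V=np.linalg.eigh(C); print(n,z,"centre",P.mean(0).round(4),"rect",np.round(r[0],1),np.round(r[1],1),round(r[2],1),"pca",np.degrees(np.arctan2(V[1,1],V[0,1])).round(1), np.sqrt(12*w).round(4))
    ct,cs=[np.argwhere(o[n]).mean(0)[::-1] for n in("top","side")]
    print(tri(ct,cs))
    B={"top":(145,205,150,220),"side":(190,265,235,300)}
E
python3 est.py
```

```text
top 0.064 centre [0.5526 0.1799] rect [553.  180.4] [98.8 36.9] 12.7 pca -166.8 [0.0361 0.0982]
top 0.07 centre [0.5516 0.1789] rect [552.  179.3] [98.4 36.7] 12.7 pca -166.8 [0.036  0.0977]
side 0.064 centre [0.549 0.195] rect [548.9 197.8] [96.3 55.4] 14.9 pca -168.2 [0.0523 0.1038]
side 0.07 centre [0.5474 0.1992] rect [547.3 202. ] [95.6 55. ] 14.9 pca -168.2 [0.0519 0.1031]
(array([0.55449728, 0.18293404, 0.04660956]), np.float64(0.0017397420134964323))
```

```bash
cat > go.py <<'E'
from h import *
def quat(yaw): # tool x along yaw, z down
    x=np.array([np.cos(yaw),np.sin(yaw),0]); z=np.array([0,0,-1.]); return R.from_matrix(np.c_[x,np.cross(z,x),z]).as_quat()
C=np.array([.5525,.180]); YAW=np.radians(13.0)
E
python3 - <<'E'
from go import *
for a,b in(((398,190),(312,45)),((398,197),(295,75)),((415,180),(312,45))): print(tri(a,b))
print(np.degrees(np.arctan2(*R.from_quat(manip.current_tcp_rot()).as_matrix()[[1,0],0])))
for s in(90,-90):
  q=quat(YAW+np.radians(s))
  for p in([*C,.2],[*C,.038],[*C,.16],[.3,-.45,.5],[.42,-.2,.5]):
    j=manip.solve_ik(p,q); print(s,p,None if j is None else np.round(j,2))
E
```

```text
(array([ 0.47148267, -0.38103338,  0.38899571]), np.float64(0.021380228389439013))
(array([ 0.49648404, -0.42036195,  0.26596607]), np.float64(0.026827383175353395))
(array([ 0.48717346, -0.4274481 ,  0.36902681]), np.float64(0.04147477065587681))
-67.09347442480959
90 [np.float64(0.5525), np.float64(0.18), 0.2] [ 0.52  0.76 -1.3   1.74  0.77  1.26  0.82]
90 [np.float64(0.5525), np.float64(0.18), 0.038] [ 0.22  0.74 -0.77  1.84  0.68  0.85  0.89]
90 [np.float64(0.5525), np.float64(0.18), 0.16] [ 0.51  0.83 -1.3   1.77  0.86  1.24  0.76]
90 [0.3, -0.45, 0.5] [ 1.8   0.28 -1.11  1.37  0.25  1.64  2.52]
90 [0.42, -0.2, 0.5] [ 1.54  0.03 -1.17  1.53  0.03  1.6   2.17]
-90 [np.float64(0.5525), np.float64(0.18), 0.2] [ 0.46  0.66 -1.16  1.74  0.65  1.19 -2.23]
-90 [np.float64(0.5525), np.float64(0.18), 0.038] [ 0.19  0.72 -0.73  1.84  0.65  0.83 -2.22]
-90 [np.float64(0.5525), np.float64(0.18), 0.16] [ 0.4   0.66 -1.06  1.78  0.65  1.1  -2.23]
-90 [0.3, -0.45, 0.5] [ 1.36  0.17 -0.51  1.38  0.08  1.61 -0.48]
-90 [0.42, -0.2, 0.5] [ 1.15  0.01 -0.76  1.54  0.01  1.6  -0.96]
```

```bash
python3 - <<'E'
from go import *
q0=manip.current_tcp_rot(); q=quat(YAW-np.pi/2)
manip.servo_line([.25,-.55,.5],vel=.2)
manip.move_pose([.3,-.25,.5],q0)
manip.move_pose([.42,0,.4],q)
manip.move_pose([*C,.2],q)
manip.servo_line([*C,.125],vel=.15)
print(manip.current_clock(),manip.current_tool_pos(),manip.current_q().round(2),manip.current_force().round(2))
t,s=viewer.get_image("top"),viewer.get_image("side")
a=cv2.resize(t[130:230,125:225],(400,400),interpolation=cv2.INTER_CUBIC);b=cv2.resize(s[210:310,180:280],(400,400),interpolation=cv2.INTER_CUBIC)
cv2.imwrite("pics/c2.png",np.hstack([a,b])[...,::-1])
E
```

```text
5.9417 [0.55323863 0.17979656 0.12603207] [ 0.37  0.69 -1.01  1.8   0.68  1.04 -2.25] [ 0.01  0.21 -0.59]
```

View pics/c2.png

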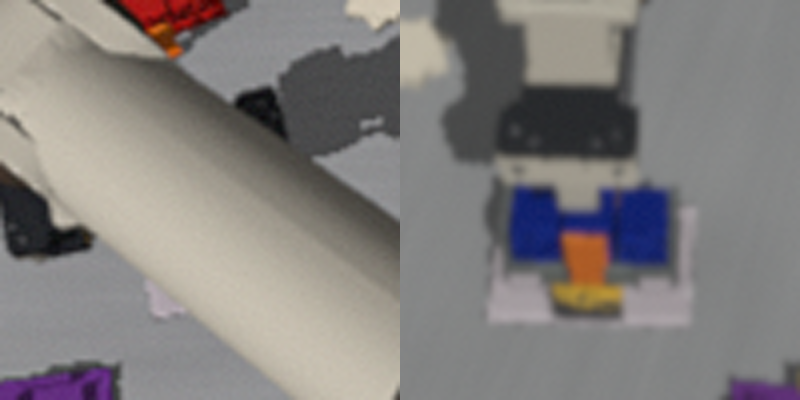

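Side view crop: the near finger sits about 1 pixel (2 mm) left of the near catch, so it is well aligned. I'll descend, checking force, and do a light pinch.

```bash
python3 - <<'E'
from go import *
for z in(.09,.065,.041):
    manip.servo_line([*C,z],vel=.06); f=manip.current_force(); print(z,f.round(2),manip.current_tool_pos().round(4))
    if np.linalg.norm(f)>6: manip.servo_line([*C,.125]); break
s=viewer.get_image("side")
cv2.imwrite("pics/c3.png",cv2.resize(s[210:310,180:280],(600,600),interpolation=cv2.INTER_CUBIC)[...,::-1])
print(manip.current_clock())
E
```

```text
0.09 [ 0.5  -1.08 -0.17] [0.5525 0.1803 0.0899]
0.065 [-0.52 -0.33 -0.  ] [0.5523 0.1801 0.0647]
0.041 [ 0.47 -0.21 -0.1 ] [0.5522 0.1801 0.0406]
7.9417
```

View pics/c3.png

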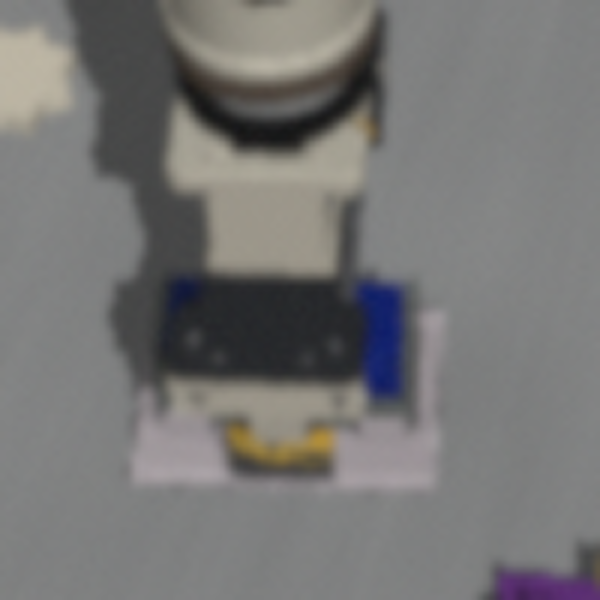

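The finger is centred over the lip (about 281 px in the crop) and nothing is in contact. Next is the light pinch.

```bash
python3 - <<'E'
from go import *
u=np.array([-np.sin(YAW),np.cos(YAW)])
def rep(t): 
    f=manip.current_force(); print(t,round(manip.current_clock(),2),"gap",round(manip.current_finger_gap(),4),"F",f.round(2),"lat(+cassette y)",round(f[:2]@u,2),manip.current_tool_pos().round(4))
effector.close(3); manip.sleep(.2); rep(3)
effector.close(5); manip.sleep(.2); rep(5)
E
```

```text
3 8.86 gap 0.0587 F [-1.25  5.71  3.31] lat(+cassette y) 5.85 [0.5525 0.1807 0.0413]
5 9.28 gap 0.056 F [-2.28  4.17  6.  ] lat(+cassette y) 4.58 [0.5526 0.1803 0.0412]
```

```bash
python3 - <<'E'
from go import *
u=np.array([-np.sin(YAW),np.cos(YAW)]); c=C.copy()
def rep(t): 
    m=np.mean([(manip.sleep(.03),manip.current_force())[1] for _ in range(5)],0); l=m[:2]@u
    print(t,round(manip.current_clock(),2),"gap",round(manip.current_finger_gap(),4),"F",m.round(2),"lat",round(l,2),manip.current_tool_pos().round(4)); return l
l=rep('0')
for i in range(4):
    if abs(l)<1: break
    c=c+u*np.clip(l*.0004,-.0015,.0015); manip.servo_line([*c,.041],vel=.02); l=rep(c.round(4))
E
```

```text
0 9.44 gap 0.0558 F [-1.73  4.4   5.02] lat 4.68 [0.5526 0.1803 0.0413]
[0.5522 0.1815] 9.86 gap 0.0544 F [-2.    2.88  5.7 ] lat 3.26 [0.5525 0.181  0.0412]
[0.5519 0.1827] 10.28 gap 0.054 F [-1.43  1.87  6.18] lat 2.14 [0.5523 0.1817 0.0412]
[0.5517 0.1836] 10.69 gap 0.0541 F [-1.53  1.49  6.48] lat 1.79 [0.5522 0.1822 0.0411]
[0.5515 0.1843] 11.11 gap 0.0542 F [-1.13  0.15  6.6 ] lat 0.4 [0.5521 0.1826 0.0411]
```

```bash
python3 - <<'E'
from go import *
u=np.array([-np.sin(YAW),np.cos(YAW)])
for g in(9,14,19):
    effector.close(g); manip.sleep(.25); f=manip.current_force(); print(g,round(manip.current_clock(),2),"gap",round(manip.current_finger_gap(),4),f.round(2),(f[:2]@u).round(2),manip.current_tool_pos().round(4))
E
```

```text
9 11.57 gap 0.05 [-1.31  0.96  5.5 ] 1.23 [0.552  0.1831 0.0411]
14 12.04 gap 0.0498 [-0.85  3.18  6.04] 3.29 [0.552  0.1831 0.0411]
19 12.51 gap 0.05 [-1.12  2.24  5.46] 2.43 [0.552  0.1831 0.0411]
```

Both catches are fully in (gap 50 mm). I'll lift slowly, checking on the way.

```bash
python3 - <<'E'
from go import *
p=manip.current_tool_pos(); xy=[.5515,.1843]
for z in(.046,.06,.08,.155):
    manip.servo_line([*xy,z],vel=.05); f=manip.current_force(); print(z,round(manip.current_clock(),2),"gap",round(manip.current_finger_gap(),4),f.round(2),manip.current_tool_pos().round(4))
    if f[2]<-20 or manip.current_finger_gap()<.045: print("stop"); break
manip.sleep(.5)
t,s=viewer.get_image("top"),viewer.get_image("side")
a=cv2.resize(t[130:230,125:225],(400,400),interpolation=cv2.INTER_CUBIC);b=cv2.resize(s[200:300,180:280],(400,400),interpolation=cv2.INTER_CUBIC)
cv2.imwrite("pics/c4.png",np.hstack([a,b])[...,::-1])
f=manip.current_force();print(f.round(2),manip.current_wrist_torque().round(2),manip.current_tool_pos().round(4))
E
```

```text
0.046 12.76 gap 0.0498 [ 0.28  0.13 -4.58] [0.5512 0.1822 0.0451]
0.06 13.19 gap 0.0495 [ 0.71 -0.37 -4.14] [0.5517 0.1843 0.0604]
0.08 13.74 gap 0.0496 [-0.06 -0.25 -4.37] [0.5517 0.1843 0.0803]
0.155 15.39 gap 0.0496 [ 1.29 -0.58 -5.25] [0.5513 0.1842 0.1547]
[ 0.09  0.25 -4.56] [0.   0.01 0.03] [0.5515 0.1843 0.155 ]
```

View pics/c4.png

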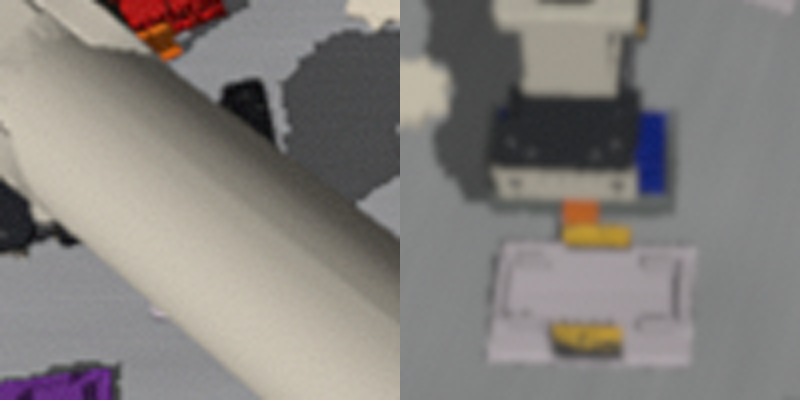

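The side view shows the dock empty and the cassette level in the fingers above it. The load is steady at 4.5 N with no moment, so I'm handing in.

```bash
python3 - <<'E'
from h import *
print(manip.current_force().round(2),manip.current_finger_gap(),np.abs(manip.current_joint_velocities()).max().round(4),manip.current_clock())
manip.hand_in()
E
```

```text
[ 0.09  0.25 -4.56] 0.04944908823048106 0.002 15.9917
the job is handed in; nothing more can be done
```

I lifted the cobalt cassette out of its dock and handed the job in at about 16 s, still holding it by both pinched catches. `hand_in()` reports no verdict, so success is judged only from my own readings.

- **Pinch:** I began with a light pinch. The sideways force showed the tool was slightly off centre, so I shifted it about 4 mm. I then raised the grip in steps to 19 N. The finger gap settled at 50 mm, which means both catches were fully in before the lift.
- **Lift:** It went straight up 114 mm, which puts the underside about 12 cm above the counter. The load settled at about 4.6 N (roughly 0.46 kg) with almost no wrist moment. The gap held at 49.5 mm and the arm was nearly still.
- **Last picture:** The side view showed the dock empty and the cassette level in the fingers.

**Not checked:**
- I did not measure how far the bystanders moved. No unexpected contact force showed at the stops where I read it.
- The force on each catch was not read directly. I inferred it from the 19 N grip plus a sideways imbalance of up to about 6 N during the light pinch and 3 N during the firm one.
- During the pinch the tool read an upward force of about 6 N that I did not explain. It was gone once the cassette lifted.

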